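# Eject a pressure module from a calibrator and rack it

## Robot

A 7-joint arm with a two-finger parallel gripper is mounted at the origin on the work surface. World frame = base frame: x ahead of the robot, y to its left, z up, the work surface at z = 0. Lengths are in mm, angles in rad, forces in N, time in s.
With the tool pointing down it reaches from about 425 to 875 mm from the base axis. Payload 8.4 kg.
Tool frame: the origin (TCP) lies between the finger pads; the fingertips stand 11 mm ahead of it and the grasp point (between the pads) lies 8 mm behind it; z points along the fingers, y is the line along which they close (so a half turn about z gives the same grasp; the last joint's range is limited). The gripper opens to 85 mm and grips with 20 to 120 N. Pads are 22 mm wide; open, the fingers measure 114 mm over their backs; the gripper's body (76 mm by 85 mm) begins 54 mm behind the grasp point. The pads swing forward as they close: fully open they stand 13 mm farther back than shut.
Start: joints at [1.082, 0.333, 0.04, 1.465, -0.013, 1.343, -0.059], TCP at [246.978, -601.221, 242.308] pointing down, gripper open.
Joint ranges: [-2.58, 2.58], [-0.38, 2.09], [-1.3, 1.39], [0.25, 2.4], [-1.5, 4.64], [0.08, 2.09], [-2.65, 2.65]. Speed limits (rad/s): [2.22, 2.22, 2.79, 2.79, 3.14, 3.14, 3.14].

## Interface

Orientations are given as a unit quaternion [w, x, y, z].
In Python, from workcell import r gives the robot as it stands.
- The arm moves only by the shell command python3 -m crank 'ROWS' [FORCE]. ROWS is JSON, a list that holds one entry, the list of rows, each a list of 7 numbers: the shift along the tool's x, y, z in cm, then the turn, a rotation vector about the tool's x, y, z in degrees, then the finger opening in cm, from 0 to 8.54. In form: [[[tx, ty, tz, rx, ry, rz, jaw], ...]]. A call has 1 to 10 rows; each row is the pose to reach, as a shift and turn from the pose commanded when the call began, along the tool's axes at that moment; what a row does not reach only later rows make up. A row lasts 1/8 s, in which the tool goes at most 62.5 mm and 10.7 degrees, less where a joint would pass 70% of its speed; a pose out of reach is approached as far as the arm can. A call with a gripper value outside its range is refused whole. The fingers move at their own pace and stop on an object; FORCE is the grip in N (left out, the last holds). Time passes only in rows, so rows that repeat a pose let the fingers close. It gives the time, the measured TCP pose, the force, the opening and the grip force at its end, in the units of the state.
- r.state(): the state, without advancing time (a new reading comes with each control period).
- r.camera(name): name is "side" or "top"; returns a dict with "frame" (420x560x3 uint8, red, green, blue), "camera_matrix" (3x3 intrinsics, pixels), "rvec" (rotation vector, rad) and "tvec" (3), from world to camera coordinates, as OpenCV has them. Camera axes: x right, y down, z forward; pixel columns grow to the right and rows downward; lengths in mm; the calibration is good to about 2 mm. A picture is of the moment at which its call begins. There is no depth.
- r.sign_off(): hands the job in; it is judged then, once.
The state is a dict: "clock": time; "joints": joint angles; "qd": joint speeds; "joint_efforts": joint torques, N m; "ee_pos": TCP position; "tcp_rot": TCP orientation; "ft_force": force on the tool from outside, world axes, zero at the start; "wrist_torque": the same for the moment, N m; "grip_width": finger opening in mm; "gripper_force": force on a finger pad.
Only numpy, scipy, OpenCV 4.12 (cv2) and the standard library are available. Lean on these libraries where they do the work, as an engineer would, in place of code of your own. Each camera call takes 0.05 s, during which the arm holds its last target. There are 200 camera calls.

## Task

Push the stiff yellow shutter of the pressure calibrator sideways along its rails right up to its hidden end stop, without slamming it. Then press the orange-capped module deeper to trip its push-push latch, draw it out as it springs up, and stand it upright, cap up, in the free compartment (green floor pad) of the blue carrier. Leave the two white-capped spare modules standing in their compartments, do not disturb the other things on the bench, and leave the shutter fully open.

Things in the scene. Friction and masses are not known exactly. Their poses are not given: they have to be found in the camera images.
- calibrator: Silver instrument fixed on the bench, 240 mm wide (y), 225 mm deep, turned up to 0.25 rad; origin on the bench. Its panel slopes 30 degrees, facing up and toward the robot (-x): 86 mm high at the front (x = -85 mm), 167 mm at x = 55 mm. A low display lies across the rear deck, at x = 62 to 140 mm, up to 202 mm high.
- bay_mouth (a point): Centre of the module bay's rectangular mouth, in the sloping panel. z: panel normal, out along the bay, 30 degrees from vertical; the module moves along it. x: up the slope, away from the robot; y: along the rails. Two rails lie on the panel at x = -46 and +46 mm, 10 mm wide, 14 mm high, from y = -35 to +122 mm.
- shutter (a joint): Yellow shutter that bridges the rails over the module; slides to +y of bay_mouth. In m: 0 closed, over the bay; stays where left. A detent holds it until pushed with 7 to 13 N, then it moves with about 2 N of drag. The hidden end stop is at 0.088; fully open is over 0.083. Plate 104 mm (x) by 52 mm (y), top 20 mm above the panel.
- shutter_tab (a point): Centre of the black upright tab in the middle of the shutter, by which it is pushed or pinched: 40 mm along x of bay_mouth, 10 mm along y, 23 mm tall above the plate (top 43 mm above the panel). Same axes as bay_mouth. With the shutter closed it is 31 mm straight out from the centre of the bay mouth.
- module_center (a point): Centre of the loose module with orange cap: 60 mm (its x) by 34 mm (y) by 100 mm (z, to the cap), 0.35 kg, plain sides, a latch notch low on the -x side. Latched at the start: axes as bay_mouth's, at z = -40 mm there, top 10 mm proud of the panel. Pressed on top with 10 to 20 N it trips 5 to 6 mm deeper (bottoms at 12). See bay.
- bay: The bay and its ejector; origin and axes as bay_mouth. Once the latch has tripped and the module is let go, the ejector lifts it, damped, in about 0.6 s until its top stands 55 mm proud of the panel (module_center at z = +5 mm). It stays there, loose, with 2 mm of play each side, to be drawn out along z. The latch does not catch again.
- pad_top (a point): Centre of the top of the green pad, 84 (x) x 78 (y) x 3 mm, on the floor of the carrier's free compartment, 8 mm above the bench. Compartments are 90 mm (x) by 83 mm (y) inside; axes as the carrier's.
- carrier: Blue open box fixed on the bench, 100 mm (x) by 270 mm (y), 45 mm high, with three compartments in a row along y, 88 mm from centre to centre, dividers 39 mm high. Any of the three may be the free one. Origin at the centre of its underside.
- spare_a_center (a point): Centre of a white-capped spare module like the orange one (60 x 34 x 100 mm), standing upright in another compartment of the carrier, its y along the carrier's row.
- spare_b_center (a point): The same for the second white-capped spare module.
- bottle: Bystander: amber bottle, 72 mm wide, 170 mm tall, standing on the left; origin at its underside.
- gauge: Bystander: black dial gauge on a round foot, 100 mm dial, 175 mm tall; origin at its underside.
- fitting: Bystander: brass fitting, 36 mm wide, 48 mm tall, standing near the robot; origin at its underside.
- screwdriver: Bystander: screwdriver, 170 mm, lying along its x; origin at its underside.
- block: Bystander: wooden block 50 x 90 x 35 mm; origin at its underside.
- jar: Bystander: glass jar with steel cap, 60 mm wide, 70 mm tall; origin at its underside.
Mind the look-alikes: they are no part of the job. What is shaped like the part that bears spare_b_center but purple is not meant.

How it is judged (in metres and radians):
On the way, in this order (a step that is already met when the one before it is completed fails the run):
1. the shutter is pushed fully open, to its end stop (value of joint shutter above 0.083 m), for 0.2 s.
2. the module is pressed deeper into its bay, tripping the latch (z of module_center in the frame of bay_mouth below -0.0435 m), for 0.02 s.
3. the module has sprung up (z of module_center in the frame of bay_mouth above -0.002 m), for 0.05 s.
4. the module is drawn clear of the bay (z of module_center in the frame of bay_mouth above 0.055 m), for 0.1 s.
At the end, for the whole second after the job is handed in: Shutter open to over 83 mm (stop at 88 mm); the orange module at rest, upright within 0.1 rad, cap up, standing on the green pad within 32 mm of its centre; both spares still upright in their compartments (moved less than 35 mm) (value of joint shutter above 0.083 m and horizontal distance between module_center and pad_top below 0.032 m and angle between module_center's own z axis and vertical below 0.1 rad and height (world z) of module_center between 0.052 and 0.065 m and linear speed of module below 0.02 m/s and angle between each of spare_a_center, spare_b_center's own z axis and vertical below 0.15 rad and distance of each of spare_a_center, spare_b_center from where it was at the start of the episode below 0.035 m); the robot touches nothing.
It fails at once if the shutter is slammed (faster than 0.35 m/s) (velocity of joint shutter above 0.35 m/s).
It fails at once if a spare module is tipped or lifted out of its place (angle between any of spare_a_center, spare_b_center's own z axis and vertical above 0.4 rad or distance of any of spare_a_center, spare_b_center from where it was at the start of the episode above 0.05 m).
It fails at once if another thing on the bench is knocked away (moved over 40 mm) (distance of any of bottle, gauge, fitting, screwdriver, block, jar from where it was at the start of the episode above 0.04 m).
It also fails if it takes over 54 s, if anything falls off the work surface, if the arm or the gripper's body presses on something with over 40 N, if the wrist force passes 120 N, or if a joint passes its speed limit or range.

## Working session

There is one attempt and no reset: what is moved stays moved. The work goes in short steps, Python scripts to look and compute and a shell command to move; the robot and the scene stay as the last step left them, time stands still between calls to the robot, and variables do not carry over. Pictures are saved under pics/ and viewed, at most 10 in all, crops included, and the job is handed in when it is done.

```bash
ls; mkdir -p pics; python3 - <<'E'
from workcell import r
import cv2,numpy as np,pickle
print(r.state())
for n in ("top","side"):
    c=r.camera(n); pickle.dump(c,open(f"pics/{n}0.pkl","wb"))
    print(n,c["camera_matrix"],c["rvec"],c["tvec"])
    cv2.imwrite(f"pics/{n}0.png",cv2.resize(c["frame"][:,:,::-1],(800,600),interpolation=cv2.INTER_CUBIC))
E
```

```text
pics
{'clock': 0.0, 'joints': array([ 1.08177932,  0.33390548,  0.03983783,  1.46629144, -0.01340854,
        1.34327955, -0.05849574]), 'qd': array([ 0.0003057 ,  0.00045115, -0.00107128, -0.00279165, -0.00101592,
        0.00073705, -0.00129366]), 'joint_efforts': array([-8.08157893e-05, -6.58545899e+01,  1.36605721e+00, -4.05565524e+01,
        1.69327611e-02,  1.23706911e-02, -4.04125876e-05]), 'ee_pos': array([ 246.84201178, -600.82859021,  241.4143763 ]), 'tcp_rot': array([-7.83895360e-04,  9.81063250e-01,  1.93685944e-01, -2.00489670e-04]), 'ft_force': array([ 0.2589162 ,  0.37544276, -1.14179311]), 'wrist_torque': array([ 0.02490312,  0.02467481, -0.01139713]), 'gripper_force': 0.0, 'grip_width': 84.80747627574006}
top [[435.96272939   0.         277.21955032]
 [  0.         435.96272939 209.52317657]
 [  0.           0.           1.        ]] [ 2.12006008 -2.11159018  0.21421292] [   6.08856121  581.8737473  1278.59084188]
side [[404.82784358   0.         276.75490582]
 [  0.         404.82784358 209.16877532]
 [  0.           0.           1.        ]] [ 0.68342272 -2.69061735  1.05692671] [ 503.11203994  272.04328771 1065.72115331]
```

View pics/top0.png

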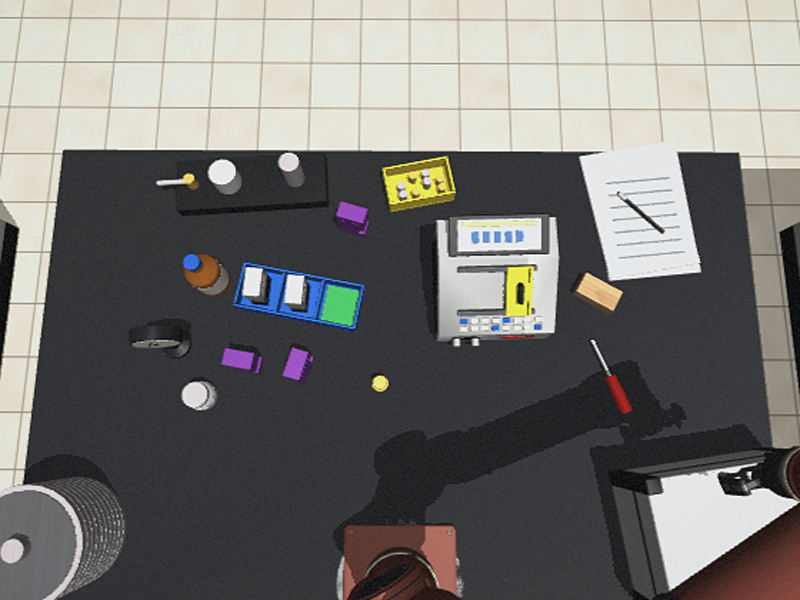

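View pics/side0.png

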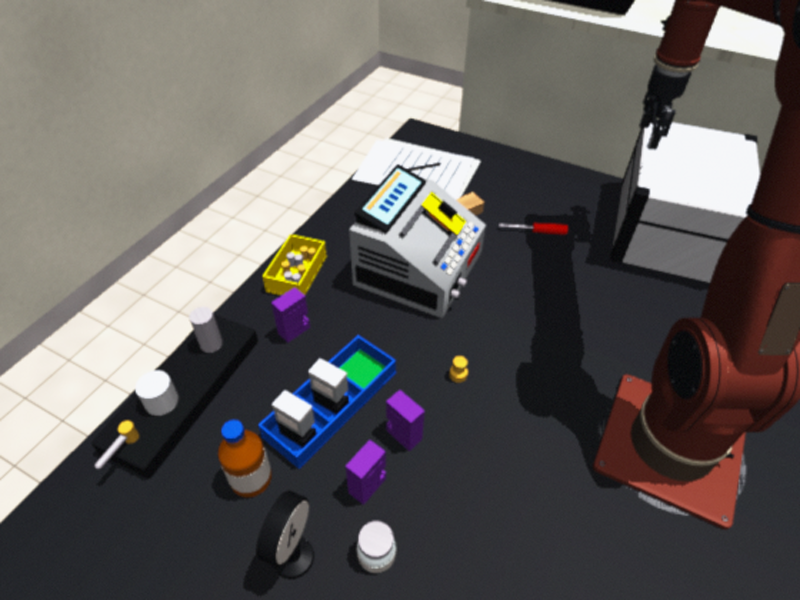

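The top view shows the shutter at about (519,290) with its black tab at (520,293), the rails running left (+y), and the green pad at (342,306). The two white spares are at (255,285) and (296,291).

Look-alikes:
- Purple modules at (351,217), (240,358) and (297,363).
- Yellow tray at (418,183).
- Brass fitting at (380,383).

I choose the yellow shutter on the silver instrument, with the orange module hidden beneath it, and the green pad. Next I fit their poses and check them in one close crop.

```bash
cat > h.py <<'E'
import numpy as np,cv2,pickle
from scipy.spatial.transform import Rotation as R
from scipy.optimize import least_squares
def proj(c,P): return cv2.projectPoints(np.asarray(P,float).reshape(-1,3),c["rvec"],c["tvec"],c["camera_matrix"],None)[0].reshape(-1,2)
def quad(c,lo,hi,box):
    x0,y0,x1,y1=box
    hsv=cv2.cvtColor(c["frame"],cv2.COLOR_RGB2HSV); m=cv2.inRange(hsv,np.array(lo),np.array(hi))
    k=np.zeros_like(m);k[y0:y1,x0:x1]=m[y0:y1,x0:x1]
    cs=max(cv2.findContours(k,cv2.RETR_EXTERNAL,cv2.CHAIN_APPROX_NONE)[0],key=cv2.contourArea)
    h=cv2.convexHull(cs)
    q=cv2.approxPolyN(h,4,ensure_convex=True).reshape(-1,2).astype(float)
    return q
def order(q,p): # match detected q to projected p
    from scipy.optimize import linear_sum_assignment
    d=np.linalg.norm(p[:,None]-q[None],axis=2); i,j=linear_sum_assignment(d); return q[j]
def baypose(v): return R.from_euler('z',v[3])*R.from_euler('y',-30,degrees=True), np.array(v[:3])
E
python3 - <<'E'
from h import *
C={n:pickle.load(open(f"pics/{n}0.pkl","rb")) for n in("top","side")}
Y=((22,120,80),(35,255,255)); G=((45,80,60),(80,255,255))
qs={"top":quad(C["top"],*Y,(345,180,385,225)),"side":quad(C["side"],*Y,(290,130,330,170))}
qg={"top":quad(C["top"],*G,(215,190,260,235)),"side":quad(C["side"],*G,(230,235,290,280))}
print(qs,qg)
S=np.array([[a*52,b*26,20] for a,b in((1,1),(1,-1),(-1,-1),(-1,1))])
def fit(corners,q,v0,pose):
    def f(v):
        rr,t=pose(v);o=[]
        for n in q:
            p=proj(C[n],rr.apply(corners)+t);o.append(order(q[n],p)-p)
        return np.concatenate(o).ravel()
    s=least_squares(f,v0,loss="soft_l1");print(s.x,np.abs(f(s.x)).round(1));return s.x
for z0 in(140,):
    v=fit(S,qs,[650,-220,z0,0],baypose)
Gc=np.array([[a*42,b*39,0] for a,b in((1,1),(1,-1),(-1,-1),(-1,1))])
g=fit(Gc,qg,[620,120,8,0],lambda v:(R.from_euler('z',v[2+1]),np.array([v[0],v[1],8.])))
print("pad",g)
tiles=[]
rr,t=baypose(v);rg=R.from_euler('z',g[3])
# calibrator rails / module-model overlays
pts=np.vstack([S,[[a,b,14] for a in(-51,-41,41,51) for b in(-35,122)],[[40-40,0,43]]])
car=np.array([[a*50,b,37] for a in(1,-1) for b in(-47,223)])
for n,o1,o2 in(("top",(290,150),(160,175)),("side",(235,110),(180,225))):
    for o in(o1,o2):
        im=C[n]["frame"][o[1]:o[1]+75*13//10,o[0]:o[0]+130,::-1]
        k=400/130;im=cv2.resize(im,(400,300),interpolation=cv2.INTER_CUBIC)
        for P,col in((rr.apply(pts)+t,(255,0,255)),(rg.apply(car)+[g[0],g[1],8],(0,0,255)),(rg.apply(Gc)+[g[0],g[1],8],(0,0,255))):
            for p in proj(C[n],P):
                cv2.circle(im,tuple(int(x) for x in ((p-o+.5)*[k,300/97]).round()),2,col,-1)
        tiles.append(im)
cv2.imwrite("pics/crop1.png",np.vstack([np.hstack(tiles[:2]),np.hstack(tiles[2:])]))
pickle.dump((v,g),open("pose.pkl","wb"))
E
```

```text
{'top': array([[373., 186.],
       [371., 220.],
       [354., 220.],
       [354., 186.]]), 'side': array([[326., 154.],
       [320., 165.],
       [294., 144.],
       [301., 134.]])} {'top': array([[251., 203.],
       [246., 228.],
       [224., 224.],
       [230., 199.]]), 'side': array([[269., 256.],
       [254., 271.],
       [236., 259.],
       [252., 244.]])}
[ 5.90897673e+02 -2.36104869e+02  1.36113344e+02  4.54734106e-02] [0.4 0.4 0.2 0.4 0.6 0.3 0.4 1.  0.  0.7 0.3 0.1 0.4 0.9 0.4 0.5]
[ 5.80223870e+02  1.29463386e+02  1.27618885e+01 -2.06734443e-01] [0.2 1.  3.  0.  2.2 0.4 0.1 0.7 3.2 1.2 0.8 0.1 3.7 2.8 0.5 5.3]
pad [ 5.80223870e+02  1.29463386e+02  1.27618885e+01 -2.06734443e-01]
```

View pics/crop1.png

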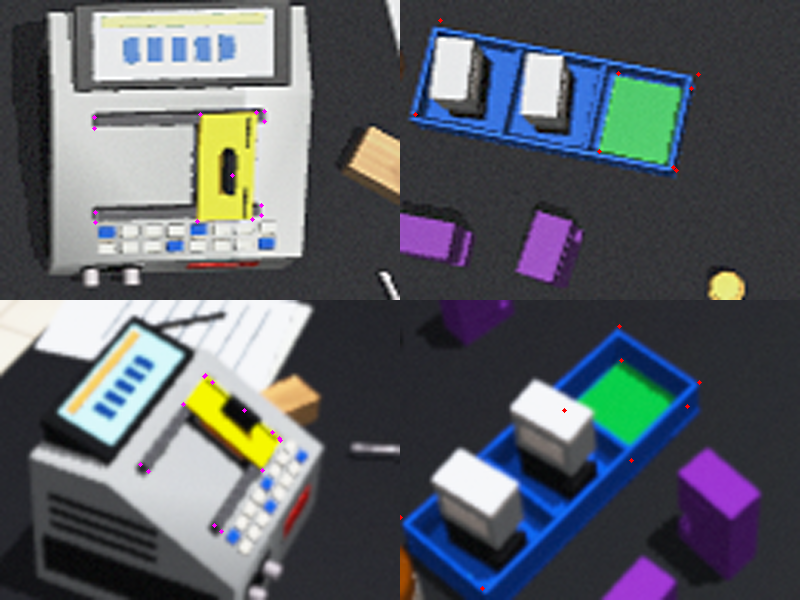

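The close crop confirms the choice: the yellow shutter with its black tab sits on the silver panel (raw ~(363,203)), and the green compartment is at the end of the carrier. The shutter fit is good. The pad is partly hidden by the walls, so I refit the carrier from its rim corners, and add the rail ends to the bay fit.

```bash
cat >> h.py <<'E'
def go(p,Rt,label=""):
    from workcell import r
    s=r.state();q=s["tcp_rot"];Rc=R.from_quat([q[1],q[2],q[3],q[0]])
    d=Rc.inv().apply(np.asarray(p)-s["ee_pos"])/10;w=(Rc.inv()*Rt).as_rotvec(degrees=True)
    print(label,"shift cm",d.round(2),"turn",w.round(1))
def bay():
    v,c=pickle.load(open("pose.pkl","rb"));rr,t=baypose(v);return rr,t,rr*R.from_euler('x',180,degrees=True),c
E
python3 - <<'E'
from h import *
C={n:pickle.load(open(f"pics/{n}0.pkl","rb")) for n in("top","side")}
raw=lambda o,l:np.array(l,float)/[400/130,300/97]+o-.5
fo=dict(top=((290,150),(160,175)),side=((235,110),(180,225)))
S=[[a*52,b*26,20] for a,b in((1,1),(-1,1),(-1,-1),(1,-1))]
E_=[[51,122,14],[-51,122,14]]
bt=raw((290,150),[(197,113),(196,220),(251,220),(257,112),(93,113),(94,221)])
bs=raw((235,110),[(185,104),(262,170),(280,139),(207,77)])
carc=np.array([[50,135,45],[50,-135,45],[-50,-135,45],[-50,135,45]])
ct=raw((160,175),[(35,28),(292,75),(272,172),(12,118)])
cs=raw((180,225),[(219,31),(300,84),(84,295)])
def f(v):
    rr,t=baypose(v)
    return np.vstack([proj(C["top"],rr.apply(S+E_)+t)-bt,proj(C["side"],rr.apply(S)+t)-bs]).ravel()
s=least_squares(f,[590,-236,136,.04],loss="soft_l1");print(s.x,f(s.x).round(1))
def h(v):
    P=R.from_euler('z',v[2]).apply(carc)+[v[0],v[1],0]
    return np.vstack([proj(C["top"],P)-ct,proj(C["side"],P[[1,2,3]])-cs]).ravel()
c=least_squares(h,[600,220,-.2],loss="soft_l1");print(c.x,h(c.x).round(1))
pad=R.from_euler('z',c.x[2]).apply([0,-88,8])+[c.x[0],c.x[1],0];print("pad",pad)
pickle.dump((s.x,(pad,c.x[2])),open("pose.pkl","wb"))
rr,t,Rt,_=bay();print(Rt.as_matrix().round(2))
go(t+rr.apply([0,0,110]),Rt,"above tab"); go(t+rr.apply([0,0,37]),Rt,"at tab")
E
```

```text
[ 5.90290291e+02 -2.35241802e+02  1.37787171e+02  2.82845747e-02] [ 0.8  0.2 -0.1  0.4 -0.  -0.1 -0.2  0.1  0.3  0.8 -0.4 -0.2 -0.6 -0.2
 -0.2 -0.1  0.2  0.5 -0.8 -0.5]
[ 5.94670068e+02  2.19943979e+02 -1.94980483e-01] [-0.1 -1.1  0.6  0.3  0.3  0.1 -0.5  0.5 -0.3 -0.2 -0.2  0.4  0.2  0. ]
pad [577.62029804 133.6114513    8.        ]
[[ 0.87  0.03  0.5 ]
 [ 0.02 -1.    0.01]
 [ 0.5   0.   -0.87]]
above tab shift cm [ 40.52 -22.71   0.88] turn [-5.5 29.7 20.2]
at tab shift cm [ 43.93 -21.41   7.2 ] turn [-5.5 29.7 20.2]
```

```bash
python3 -m crank '[[[5,-2.8,0,-0.7,3.7,2.5,5],[10,-5.6,0,-1.4,7.4,5,5],[15,-8.5,0.2,-2,11,7.5,5],[20,-11.4,0.4,-2.8,15,10,5],[25,-14,0.5,-3.4,18.5,12.5,5],[30,-17,0.7,-4.1,22,15,5],[35,-20,0.8,-4.8,26,17.5,5],[40.5,-22.7,0.9,-5.5,29.7,20.2,5],[40.5,-22.7,0.9,-5.5,29.7,20.2,5],[40.5,-22.7,0.9,-5.5,29.7,20.2,5]]]' 40
python3 - <<'E'
from h import *
rr,t,Rt,_=bay()
go(t+rr.apply([0,0,110]),Rt,"above"); go(t+rr.apply([0,0,38]),Rt,"at tab")
from workcell import r
c=r.camera("side");pickle.dump(c,open("pics/side1.pkl","wb"))
c2=r.camera("top")
a=cv2.resize(c["frame"][80:230,200:400,::-1],(400,300),interpolation=cv2.INTER_CUBIC)
b=cv2.resize(c2["frame"][120:270,270:470,::-1],(400,300),interpolation=cv2.INTER_CUBIC)
cv2.imwrite("pics/p3.png",np.hstack([a,b]))
E
```

```text
clock: 1.35
ee_pos: [534.9, -237.6, 233.1]
tcp_rot: [-0.003, 0.966, 0.014, 0.259]
ft_force: [-0.0, -0.9, 0.1]
grip_width: 50.1
gripper_force: 0.0
above shift cm [ 0.03 -0.08  0.02] turn [0.1 0.  0.1]
at tab shift cm [ 0.03 -0.09  7.22] turn [0.1 0.  0.1]
```

View pics/p3.png

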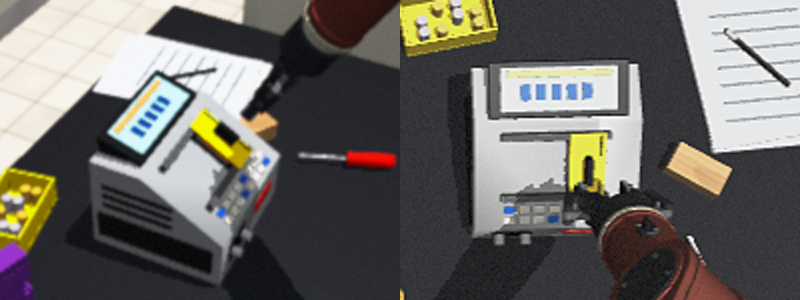

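The side view shows the gripper tilted above the panel, with its fingertips at about (265,100) and the tab at (228,130). In the top view the jaw straddles the tab's column at about (590,190). It is clear to descend and pinch the tab.

```bash
python3 -m crank '[[[0,-0.1,2,0,0,0,5],[0,-0.1,4,0,0,0,4],[0,-0.1,5.5,0,0,0,4],[0,-0.1,6.5,0,0,0,4],[0,-0.1,7.2,0,0,0,4],[0,-0.1,7.2,0,0,0,0.5],[0,-0.1,7.2,0,0,0,0.5],[0,-0.1,7.2,0,0,0,0.5],[0,-0.1,7.2,0,0,0,0.5]]]' 40
```

```text
clock: 2.58
ee_pos: [571.3, -235.8, 171.4]
tcp_rot: [-0.003, 0.966, 0.014, 0.259]
ft_force: [-0.7, -2.4, 1.6]
grip_width: 8.8
gripper_force: 43.1
```

```bash
python3 -m crank '[[[0,-0.4,0,0,0,0,0.5],[0,-0.9,0,0,0,0,0.5],[0,-1.5,0,0,0,0,0.5],[0,-2.2,0,0,0,0,0.5],[0,-3,0,0,0,0,0.5],[0,-3.8,0,0,0,0,0.5],[0,-4.6,0,0,0,0,0.5],[0,-5.4,0,0,0,0,0.5],[0,-6.2,0,0,0,0,0.5],[0,-7,0,0,0,0,0.5]]]' 60
```

```text
clock: 3.82
ee_pos: [569.1, -165.2, 171.4]
tcp_rot: [-0.003, 0.966, 0.014, 0.259]
ft_force: [-8.6, -1.5, 7.3]
grip_width: 8.1
gripper_force: 63.9
```

```bash
python3 -m crank '[[[0,-0.4,0,0,0,0,0.5],[0,-0.8,0,0,0,0,0.5],[0,-1.2,0,0,0,0,0.5],[0,-1.5,0,0,0,0,0.5],[0,-1.7,0,0,0,0,0.5],[0,-1.8,0,0,0,0,0.5]]]'
```

```text
clock: 4.58
ee_pos: [568.5, -148.9, 171.4]
tcp_rot: [-0.002, 0.966, 0.013, 0.259]
ft_force: [-4.8, -9.9, 3.7]
grip_width: 8.3
gripper_force: 63.3
```

```bash
python3 -m crank '[[[0,-0.15,0,0,0,0,0.5],[0,-0.3,0,0,0,0,0.5],[0,-0.3,0,0,0,0,0.5]]]'
```

```text
clock: 4.95
ee_pos: [568.5, -148.6, 171.5]
tcp_rot: [-0.001, 0.966, 0.012, 0.26]
ft_force: [-0.7, -16.7, -2.0]
grip_width: 8.5
gripper_force: 62.4
```

```bash
python3 -m crank '[[[0,0.15,0,0,0,0,3],[0,0.15,0,0,0,0,3],[0,0.15,0,0,0,0,3],[0,0.15,-3,0,0,0,3],[0,0.15,-6,0,0,0,3],[0,0.15,-10,0,0,0,3],[-2,4,-13,0,0,0,1],[-5,10,-13,0,0,0,0]]]'
python3 - <<'E'
from h import *
from workcell import r
a=[]
for n,(x,y) in(("side",(240,105)),("top",(290,140))):
    c=r.camera(n);pickle.dump(c,open(f"pics/{n}2.pkl","wb"))
    a.append(cv2.resize(c["frame"][y:y+100,x:x+100,::-1],(400,400),interpolation=cv2.INTER_CUBIC))
cv2.imwrite("pics/p4.png",np.hstack(a))
E
```

```text
clock: 5.95
ee_pos: [465.7, -243.6, 263.1]
tcp_rot: [-0.001, 0.965, 0.016, 0.262]
ft_force: [0.3, -1.5, -0.2]
grip_width: 0.1
gripper_force: 0.0
```

View pics/p4.png

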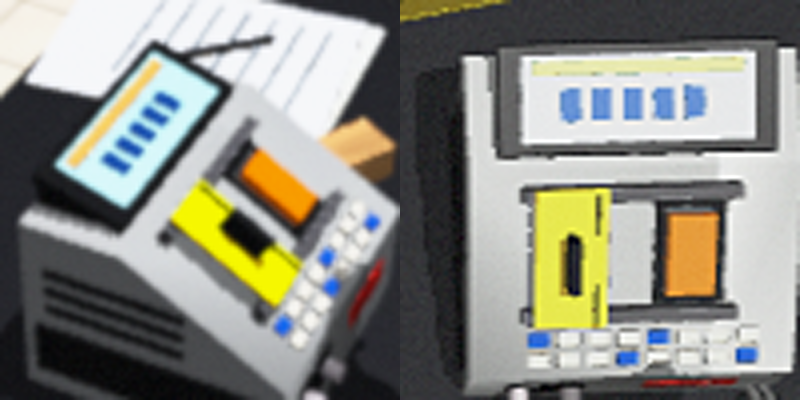

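The shutter now stands at the left end of its rails (side (235,240), top (572,260)). The orange cap is exposed at side (280,187) and top (692,255). I refine the bay pose with both.

```bash
python3 - <<'E'
from h import *
C={n:pickle.load(open(f"pics/{n}2.pkl","rb")) for n in("top","side")}
O=((5,150,90),(18,255,255));Y=((22,120,80),(35,255,255))
qo={"top":quad(C["top"],*O,(345,180,385,225)),"side":quad(C["side"],*O,(290,130,330,170))}
qy={"top":quad(C["top"],*Y,(315,180,350,225)),"side":quad(C["side"],*Y,(280,145,318,185))}
M=np.array([[a*30,b*17,10] for a,b in((1,1),(1,-1),(-1,-1),(-1,1))])
S=np.array([[a*52,88+b*26,20] for a,b in((1,1),(1,-1),(-1,-1),(-1,1))])
v0,c=pickle.load(open("pose.pkl","rb"))
def f(v):
    rr,t=baypose(v);o=[]
    for n in C:
        for P,q in((M,qo),(S,qy)):
            p=proj(C[n],rr.apply(P)+t);o.append(order(q[n],p)-p)
    return np.concatenate(o).ravel()
print(v0,f(v0).round(1))
s=least_squares(f,v0,loss="soft_l1");print(s.x,f(s.x).round(1))
v=np.mean([v0,s.x],axis=0);print(v)
pickle.dump((v,c),open("pose.pkl","wb"))
rr,t,Rt,_=bay()
go(t+rr.apply([0,0,60]),Rt,"above"); go(t+rr.apply([0,0,21]),Rt,"touch")
print("tab y now",rr.inv().apply(np.array([568.5,-148.6,171.5])-t))
E
```

```text
[ 5.90290291e+02 -2.35241802e+02  1.37787171e+02  2.82845747e-02] [ 0.4  0.3  0.5  0.6  0.4  0.7 -0.8  0.4  0.9  0.   0.4  0.5  0.4 -0.3
  0.4 -0.7 -0.1  1.4  0.5 -0.6  1.3  0.3  0.4  2.1  0.5  0.7  1.  -0.4
  0.1 -1.3  0.9  0.4]
[ 5.89147492e+02 -2.36714403e+02  1.36141847e+02  1.78330679e-02] [-0.1 -0.2 -0.   0.   0.1  0.1 -1.2 -0.   0.3 -0.1 -0.2  0.1  0.1 -0.6
  0.1 -0.8 -0.5  1.2 -0.1 -0.9  0.8 -0.1  0.   1.8  0.3  0.6  0.6 -0.6
 -0.2 -1.6  0.8  0.2]
[ 5.89718891e+02 -2.35978103e+02  1.36964509e+02  2.30588213e-02]
above shift cm [ 4.99 -0.97 10.93] turn [ 0.1 -0.  -0. ]
touch shift cm [ 4.98 -0.98 14.83] turn [ 0.1 -0.  -0. ]
tab y now [ 0.64127636 87.8441131  39.50790878]
```

```bash
python3 -m crank '[[[2.5,-0.5,3,0,0,0,0],[5,-1,6,0,0,0,0],[5,-1,10,0,0,0,0],[5,-1,13,0,0,0,0],[5,-1,14.2,0,0,0,0],[5,-1,14.6,0,0,0,0],[5,-1,14.6,0,0,0,0]]]'
python3 - <<'E'
from h import *
from workcell import r
rr,t,Rt,_=bay();print(rr.inv().apply(r.state()["ee_pos"]-t), rr.inv().apply(r.state()["ft_force"]))
E
```

```text
clock: 6.92
ee_pos: [581.1, -230.2, 159.0]
tcp_rot: [-0.003, 0.966, 0.014, 0.26]
ft_force: [-0.3, -0.1, -0.1]
grip_width: 0.1
gripper_force: 0.0
[ 3.66749918  5.92998118 23.32342776] [-0.26000532 -0.09122879  0.08543292]
```

```bash
python3 -m crank '[[[-0.35,0.6,0,0,0,0,0],[-0.35,0.6,0,0,0,0,0],[-0.35,0.6,0.2,0,0,0,0],[-0.35,0.6,0.4,0,0,0,0],[-0.35,0.6,0.6,0,0,0,0]]]'
python3 - <<'E'
from h import *
from workcell import r
rr,t,Rt,_=bay();print(rr.inv().apply(r.state()["ee_pos"]-t), rr.inv().apply(r.state()["ft_force"]))
E
```

```text
clock: 7.55
ee_pos: [581.3, -236.3, 151.8]
tcp_rot: [-0.003, 0.966, 0.014, 0.259]
ft_force: [-7.7, 1.0, 8.8]
grip_width: 0.0
gripper_force: 5.6
[ 0.1457382  -0.15905681 17.08134391] [-2.22603546  1.19661686 11.39359624]
```

```bash
python3 -m crank '[[[0,0,0.2,0,0,0,0],[0,0,0.4,0,0,0,0],[0,0,0.6,0,0,0,0],[0,0,0.6,0,0,0,0]]]'
python3 - <<'E'
from h import *
from workcell import r
rr,t,Rt,_=bay();print(rr.inv().apply(r.state()["ee_pos"]-t), rr.inv().apply(r.state()["ft_force"]))
E
```

```text
clock: 8.05
ee_pos: [584.3, -236.2, 146.6]
tcp_rot: [-0.003, 0.966, 0.014, 0.259]
ft_force: [-6.0, 0.7, 6.8]
grip_width: 0.1
gripper_force: 4.6
[ 0.09560562 -0.05543062 11.01571686] [-1.75654422  0.84020783  8.87427173]
```

```bash
python3 -m crank '[[[0,0,-2,0,0,0,0],[0,0,-5,0,0,0,0],[0,0,-9,0,0,0,2],[0,0,-9,0,0,0,6],[0,0,-9,0,0,0,6],[0,0,-9,0,0,0,6],[0,0,-9,0,0,0,6],[0,0,-9,0,0,0,6]]]'
python3 - <<'E'
from h import *
from workcell import r
rr,t,Rt,_=bay();print(rr.inv().apply(r.state()["ee_pos"]-t))
a=[]
for n,(x,y) in(("side",(240,85)),("top",(290,140))):
    c=r.camera(n);pickle.dump(c,open(f"pics/{n}3.pkl","wb"))
    a.append(cv2.resize(c["frame"][y:y+100,x:x+100,::-1],(400,400),interpolation=cv2.INTER_CUBIC))
cv2.imwrite("pics/p5.png",np.hstack(a))
E
```

```text
clock: 9.05
ee_pos: [539.1, -237.0, 223.3]
tcp_rot: [-0.003, 0.966, 0.014, 0.259]
ft_force: [-0.4, -0.2, 0.7]
grip_width: 59.7
gripper_force: 0.0
[ -0.65590054   0.17224279 100.1172358 ]
```

View pics/p5.png

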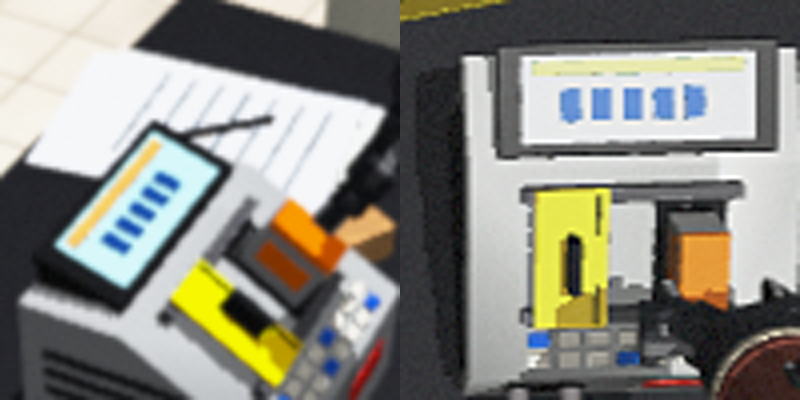

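The module has sprung up (side cap (308,235), top (700,262)) and the shutter is still open. Next I descend and grasp it.

```bash
python3 -m crank '[[[0,0,3,0,0,0,6],[0,0,5,0,0,0,6],[0,0,6.2,0,0,0,6],[0,0,6.9,0,0,0,6],[0,0,6.9,0,0,0,3],[0,0,6.9,0,0,0,3],[0,0,6.9,0,0,0,3],[0,0,6.9,0,0,0,3],[0,0,6.9,0,0,0,3]]]' 50
python3 - <<'E'
from h import *
from workcell import r
rr,t,Rt,_=bay();print(rr.inv().apply(r.state()["ee_pos"]-t), rr.inv().apply(r.state()["ft_force"]))
E
```

```text
clock: 10.28
ee_pos: [573.7, -236.5, 164.7]
tcp_rot: [-0.003, 0.966, 0.014, 0.259]
ft_force: [-2.3, -0.6, 3.4]
grip_width: 33.4
gripper_force: 51.6
[-9.16590294e-03 -1.09556305e-01  3.19938149e+01] [-0.30742138 -0.53024507  4.10168509]
```

Gripped at 33.4 mm. Next I draw it out along the axis.

```bash
python3 -m crank '[[[0,0,-0.5,0,0,0,3],[0,0,-1.5,0,0,0,3],[0,0,-3,0,0,0,3],[0,0,-4.5,0,0,0,3],[0,0,-6,0,0,0,3],[0,0,-8,0,0,0,3],[0,0,-10,0,0,0,3],[0,0,-12,0,0,0,3],[0,0,-12,0,0,0,3]]]' 60
python3 - <<'E'
from h import *
from workcell import r
rr,t,Rt,(pad,yaw)=bay()
# module fore/aft in grip: tip-of-module below TCP: module centre is 27 mm ahead of TCP (5 -> 32)
down=lambda y:R.from_euler('z',y)*R.from_euler('x',180,degrees=True)
print(pad,yaw)
go([480,-230,270],down(0.02),"upright"); go([pad[0],pad[1],250],down(yaw),"over pad"); go([pad[0],pad[1],85+2],down(yaw),"at pad")
E
```

```text
clock: 11.4
ee_pos: [513.1, -238.6, 269.6]
tcp_rot: [-0.002, 0.966, 0.014, 0.26]
ft_force: [0.6, -0.5, -3.6]
grip_width: 33.2
gripper_force: 60.8
[577.62029804 133.6114513    8.        ] -0.19498048294958747
upright shift cm [-2.82 -0.95 -1.69] turn [  0.  -30.1   0.5]
over pad shift cm [  5.53 -37.03   5.35] turn [ -3.2 -30.   12.5]
at pad shift cm [ -2.65 -37.08  19.45] turn [ -3.2 -30.   12.5]
```

```bash
python3 -m crank '[[[0.5,0,-1,0,-4,0,3],[1,-2,-1,-0.3,-9,1,3],[1.5,-6,-1,-0.8,-14,3,3],[2.5,-11,0,-1.3,-19,5,3],[3.5,-16,1,-1.8,-24,7,3],[4.5,-21,2,-2.3,-28,9,3],[5.5,-27,3,-2.8,-30,11,3],[6.2,-33,3.4,-3.2,-30,12.5,3],[6.5,-37,3.6,-3.2,-30,12.5,3],[6.5,-37,3.6,-3.2,-30,12.5,3]]]'
python3 - <<'E'
from h import *
from workcell import r
r.camera("side");rr,t,Rt,(pad,yaw)=bay()
down=lambda y:R.from_euler('z',y)*R.from_euler('x',180,degrees=True)
go([pad[0],pad[1],87],down(yaw),"at pad")
a=[]
for n,(x,y) in(("side",(180,180)),("top",(160,150))):
    c=r.camera(n)
    a.append(cv2.resize(c["frame"][y:y+120,x:x+120,::-1],(400,400),interpolation=cv2.INTER_CUBIC))
cv2.imwrite("pics/p6.png",np.hstack(a))
E
```

```text
clock: 12.65
ee_pos: [576.3, 139.2, 267.9]
tcp_rot: [-0.002, 0.996, -0.093, -0.002]
ft_force: [0.0, -0.8, -3.5]
grip_width: 33.0
gripper_force: 60.9
at pad shift cm [ 0.19  0.27 18.08] turn [-0.1  0.2  0.3]
```

View pics/p6.png

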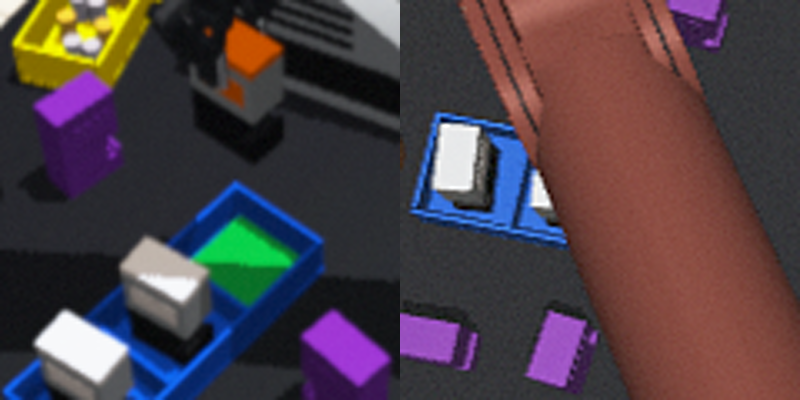

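The side view shows the module upright in the jaw, cap at (255,45), above the green pad at (245,260). The spares are standing. Next I lower it.

```bash
python3 -m crank '[[[0.2,0.3,4,0,0,0.3,3],[0.2,0.3,8,0,0,0.3,3],[0.2,0.3,12,0,0,0.3,3],[0.2,0.3,14.5,0,0,0.3,3],[0.2,0.3,16,0,0,0.3,3],[0.2,0.3,16.8,0,0,0.3,3],[0.2,0.3,17.2,0,0,0.3,3],[0.2,0.3,17.5,0,0,0.3,3],[0.2,0.3,17.5,0,0,0.3,3]]]'
```

```text
clock: 13.92
ee_pos: [578.7, 131.1, 94.3]
tcp_rot: [-0.001, 0.995, -0.099, -0.0]
ft_force: [-0.3, -0.3, -4.6]
grip_width: 33.0
gripper_force: 60.9
```

```bash
python3 -m crank '[[[0,0,0.2,0,0,0,3],[0,0,0.4,0,0,0,3],[0,0,0.6,0,0,0,3],[0,0,0.7,0,0,0,3],[0,0,0.7,0,0,0,3]]]'
```

```text
clock: 14.55
ee_pos: [578.7, 131.0, 87.5]
tcp_rot: [-0.001, 0.995, -0.1, -0.0]
ft_force: [-1.7, -1.7, 2.2]
grip_width: 33.4
gripper_force: 61.9
```

```bash
python3 -m crank '[[[0,0,0.05,0,0,0,3],[0,0,0.05,0,0,0,3.8],[0,0,0.05,0,0,0,4.5],[0,0,0.05,0,0,0,5],[0,0,0.05,0,0,0,5],[0,0,-2,0,0,0,5],[0,0,-5,0,0,0,5],[0,0,-10,0,0,0,5],[0,0,-15,0,0,0,5],[0,0,-15,0,0,0,5]]]'
```

```text
clock: 15.8
ee_pos: [580.6, 132.0, 243.1]
tcp_rot: [-0.002, 0.995, -0.099, 0.004]
ft_force: [0.6, 0.6, 0.1]
grip_width: 49.7
gripper_force: 0.0
```

```bash
python3 -m crank '[[[-2,4,-4,0,0,0,5],[-4,9,-4,0,0,0,5],[-6,15,-4,0,0,0,5],[-8,21,-4,0,0,0,5],[-8,21,-4,0,0,0,5],[-8,21,-4,0,0,0,5]]]'
python3 - <<'E'
from h import *
from workcell import r
a=[]
for n,(x,y) in(("side",(180,110)),("top",(150,120))):
    c=r.camera(n)
    a.append(cv2.resize(c["frame"][y:y+225,x:x+225,::-1],(400,400),interpolation=cv2.INTER_CUBIC))
cv2.imwrite("pics/p7.png",np.hstack(a)); print(r.state()["ft_force"],r.state()["clock"])
q=quad(c,(5,150,90),(18,255,255),(205,180,270,240)).mean(0)
_,_,_,(pad,_)=bay();print(q,proj(c,[[pad[0],pad[1],108]]),proj(c,[[pad[0]+30,pad[1],108]]))
E
```

```text
clock: 16.55
ee_pos: [458.7, -58.9, 277.3]
tcp_rot: [-0.001, 0.995, -0.1, -0.0]
ft_force: [-0.8, 0.4, 0.1]
grip_width: 50.1
gripper_force: 0.0
[-0.57612375  0.17201727  0.02249993] 16.65
[241.5  206.75] [[234.86112091 207.42116965]] [[235.0967571  197.52875065]]
```

View pics/p7.png

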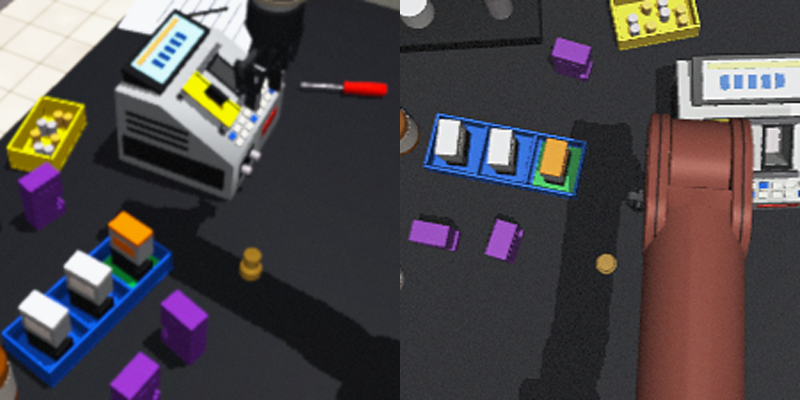

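The orange module stands upright on the green pad (top cap (555,160), about 8 mm from the predicted centre). Both spares are in place, the shutter is at its stop, and the arm is clear. Handing in.

```bash
python3 -c "
from workcell import r
print(r.sign_off())"
```

```text
the job is handed in; nothing more can be done
None
```

I handed the job in at 16.7 s: the shutter is open at its end stop, the orange module stands cap up on the green pad about 8 mm from its centre, and the spares and the bench items visible in the last pictures look undisturbed; no verdict came back.

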